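# Draw a split chopping block together with a one-hand bar clamp and keep the squeeze on

### The job

The little chopping block has split in two and its halves are set out, apart, between the jaws of the one-hand bar clamp: pump the clamp's trigger (squeeze it to the handle, let it spring back, squeeze again) until the jaws have drawn the two halves tight together and grip them firmly. Squeeze lightly, because the wood is soft and must not be crushed, let only the pumping move the jaws and the block, and leave the mug, scoop and spoon alone. Finish still squeezing trigger and handle together, with the closed block held tight.

Things in the scene. Friction and masses are not known exactly. Their poses are not given: they have to be found in the camera images.
- grip (a point): Where to take the one-hand bar clamp, which lies flat: midway between the outer faces of its handle and trigger (66 mm apart, trigger out), half-way up them, 32 mm above the shelf; rides with the clamp. x: from here across the toothed bar (its centre line is 73 mm off) to the jaw tips; y: along the bar from housing to far jaw; z up. Each side has 25 mm free for fingers closing along y.
- saddles: Two wooden saddle blocks bolted to the shelf (each 40 x 24 mm, 39 mm high, 188 mm apart along the bar) in which the bar lies. Origin on the shelf, midway between them; axes as at the grip point. The whole clamp can slide in them about 30 mm either way along the bar (2 N of friction), so it centres itself between two closing fingers.
- handle: Black pistol-grip handle, fixed to the clamp's black housing: 100 mm long (x), 20 mm thick (y), 18 to 46 mm above the shelf, its outer face 33 mm from the grip point towards -y; a thicker end knob (26 mm) ends it 55 mm from the grip point towards -x. Origin and axes are the housing's: on the bar's centre line, 73 mm from the grip point along +x, 32 mm above the shelf.
- trigger_blade: Grey trigger, a bent blade 12 mm thick, 85 mm long, 19 to 45 mm above the shelf, standing beside the handle on its +y side; its outer face is 33 mm from the grip point towards +y when out. Over handle and trigger: 66 mm when out, 35 mm squeezed home. Origin on its pivot, 101 mm from the grip point along +x; turns with the trigger. A return spring resists with 3.5 N (out) to 7 N (home).
- trigger (a joint): Trigger angle, rad: 0 sprung out, 0.33 squeezed home on its stop. A full squeeze draws the far jaw in by 5 or 10 mm (whole 5 mm teeth), a short one by 5 mm or nothing; let out, it springs back while a pawl holds the bar. Tight jaws stop a light squeeze short of 0.33; if it goes home, let out and squeeze again. Tight jaws press about 2.4 x (squeeze less 7 N): 30 N at 20 N, 55 N at 30 N; over 110 N crushes.
- ratchet (a joint): How far the bar with the far jaw has been drawn in through the housing, m (0 to 0.075). The space between the jaws' unpressed pads is 0.1925 m less this value, so they meet the closed block at about 0.052.
- far_jaw: Toothed steel bar (20 x 6 mm, 430 mm long) with the black far jaw and its rubber pad at the end, drawn in by pumping. Origin on the bar's centre line, at the housing's middle when the joint ratchet is 0; axes as at the grip point.
- far_jaw_face (a point): Centre of the far jaw's rubber pad face (46 mm wide, 32 mm tall, 16 to 48 mm above the shelf), which looks along -y to the block.
- near_pad: Rubber pad (46 mm wide along x, 32 mm tall) on the near jaw of the housing; it gives up to 5 mm, 12 N per mm. Origin and axes as the housing's when not pressed.
- near_pad_face (a point): Centre of the near jaw's pad face, which looks along +y to the block.
- half_near: Half of the split wooden chopping block next to the clamp's housing: 90 mm (x, across) by 70 mm (y, along the bar) by 40 mm high, about 0.17 kg, loose, flat on the shelf. Origin at the centre of its underside.
- half_far: The other half, the same size, next to the far jaw. The two halves together make a block 140 mm long.
- half_near_split (a point): Centre of the near half's split face (35 mm from its origin along its +y, 20 mm up).
- half_far_split (a point): Centre of the far half's split face (35 mm from its origin along its -y, 20 mm up); the split is closed when the two faces meet.
- mug: White ceramic mug, 80 mm wide, 92 mm high, bystander. Origin at the centre of its underside.
- scoop: Beige plastic measuring scoop, cup 60 mm wide, 42 mm high, with an 80 mm handle along its own -y, bystander. Origin under its cup.
- spoon: Wooden spoon 270 mm long lying on the shelf, bystander.
Not all that is in view belongs to the job. Leave any pink or purple look-alike of the half_near alone. Leave any red look-alike of the half_far alone.

How it is judged:
By the outcome, as a careful person would: the job done as asked, in the order asked, and still so for the second after the job is handed in, while the arm keeps its last pose, push and grip.
It also fails if it takes over 48 s, if anything falls off the work surface, if the arm or the gripper's body presses on something with over 40 N, if the wrist force passes 120 N, or if a joint passes its speed limit or range.

### The arm

A 6-joint arm with a two-finger parallel gripper is mounted at the origin on the work surface. World frame = base frame: x ahead of the robot, y to its left, z up, the work surface at z = 0. Lengths are in m, angles in rad, forces in N, time in s.
With the tool pointing down it reaches from about 0.3 to 0.775 m from the base axis. Payload 14.6 kg.
Tool frame: the origin (TCP) lies on the mounting face of the last link; the fingertips stand 173 mm ahead of it and the grasp point (between the pads) lies 155 mm ahead of it (bot.tcp_to_tips is the distance from the TCP to the fingertips, in m); y points along the fingers, x is the direction in which the jaws open and shut, and the axes are right-handed (so a half turn about y gives the same grasp; the last joint's range is limited). The gripper opens to 85 mm and grips with 20 to 120 N. Pads are 22 mm wide; open, the fingers measure 114 mm over their backs; the gripper's body (76 mm by 85 mm) begins 54 mm behind the grasp point. The pads swing forward as they close: fully open they stand 13 mm farther back than shut.
Start: joints at [-1.414, 0.3, 1.521, -0, 1.321, -0.067], TCP at [0.122, -0.536, 0.405] pointing down, gripper open.
Joint ranges: [-3.03, 3.03], [-0.79, 2.21], [0.23, 2.52], [-1.04, 4.18], [0, 3.07], [-2.55, 2.55]. Speed limits (rad/s): [2.22, 2.22, 2.57, 3.14, 3.14, 3.14].

### API

Orientations are given as [roll, pitch, yaw] about the fixed x, y, z axes, in that order (R = Rz(yaw) Ry(pitch) Rx(roll)).
In Python, from cell import bot, optics, workorder gives the robot as it stands. The module is installed in compiled form; this text tells all that it offers.
- The arm moves only by the tool arm_command, never from a script. Its argument "series" is a list of rows, each a list of 3 entries, a list of its own where there are three numbers: the opening, from 0 (shut) to 1 (fully open), then the shift along the tool's x, y, z in m, then the turn about the tool's y in degrees. In form: [[fingers, [x, y, z], spin], ...]. A call has 1 to 20 rows; each row shifts and turns the pose as measured when the row begins, along the tool's axes as they then stand; what a row does not reach is not made up. A row lasts 1/8 s, in which the tool goes at most 62.5 mm and 10.7 degrees, less where a joint would pass 70% of its speed; a pose out of reach is approached as far as the arm can. A call is refused whole if a number of a shift passes 0.0625 or a number of a turn 10.7, either way. A call with a gripper value outside its range is refused whole. The fingers move at their own pace and stop on an object; "grip_force" is the grip in N (left out, the last holds). Time passes only in rows, so rows that do not move let the fingers close. It gives the time, the measured TCP pose, the force and the opening at its end, in the units of the state.
- bot.get_obs(): the state, without advancing time (a new reading comes with each control period).
- optics.camera(name): name is "scene" or "top" or "wrist"; returns the picture (400x640x3 uint8, blue, green, red); there is no depth.
- optics.camera_params(name): a dict with "fx", "fy", "cx", "cy" (pixels), "xyz" and "rotation" of the camera in the world. Camera axes: x right, y up, looking along -z (the intrinsics and any distortion apply to the point x, -y, -z); pixel columns grow to the right and rows downward; lengths in m; the calibration is good to about 2 mm. The wrist camera is an equidistant fisheye: a pixel r from the principal point sees the ray r / f radians off the axis. A picture is of the moment at which its call begins: read the wrist's pose just before it. camera_params takes no time and is no camera call; for the wrist camera it gives the pose at the moment of the call.
- workorder.job_done(): hands the job in, once; it reports no verdict.
The state is a dict: "time": time; "joint_positions": joint angles; "qd": joint speeds; "joint_torque": joint torques, N m; "tcp_pos": TCP position; "orientation": TCP orientation; "wrist_force": force on the tool from outside, world axes, zero at the start; "torque": the same for the moment, N m; "gripper_width": finger opening in m.
Only numpy, scipy, OpenCV 4.12 (cv2) and the standard library are available. Lean on these libraries where they do the work, as an engineer would, in place of code of your own. Each camera call takes 0.05 s, during which the arm holds its last target.

## Working session

There is one attempt and no reset: what is moved stays moved. The work goes in short steps, Python scripts to look and compute and a tool call to move; the robot and the scene stay as the last step left them, time stands still between calls to the robot, and variables do not carry over. Pictures are saved under pics/ and viewed, and the job is handed in when it is done.

Besides the shell and the picture viewer there is one more tool, called after ">>>" by a JSON object that holds its "api" and its "payload", one argument or row to a line. arm_command: Moves the arm, as the interface text tells. Its arguments: {"type":"object","properties":{"series":{"type":"array"},"grip_force":{"type":"number"}},"required":["series"]}

```bash
mkdir -p pics
python3 - <<'E'
from cell import bot, optics
import cv2
print(bot.get_obs())
for n in ("scene","top","wrist"):
    p=optics.camera_params(n); print(n,p)
    cv2.imwrite(f"pics/{n}0.png",optics.camera(n))
E
```

```text
{'time': 0.0, 'joint_positions': array([-1.41360178e+00,  3.00526403e-01,  1.52164866e+00, -2.71615109e-05,
        1.32066870e+00, -6.66028955e-02]), 'qd': array([-0.00177882,  0.00163273, -0.00087592,  0.00072846, -0.00016924,
       -0.00176762]), 'joint_torque': array([-6.11997689e-05, -5.43500197e+01, -3.61792946e+01, -6.78702509e-05,
        3.98212564e-03,  3.66380675e-05]), 'tcp_pos': array([ 0.12205186, -0.53625026,  0.40406225]), 'orientation': array([-1.57073931e+00,  1.25008986e-03, -1.34699211e+00]), 'wrist_force': array([0.07667627, 0.58297419, 0.13167788]), 'torque': array([-0.00632329,  0.02402959,  0.0103605 ]), 'gripper_width': 0.0853837254764574}
scene {'fx': 447.402314001535, 'fy': 447.402314001535, 'cx': 322.60517948327066, 'cy': 200.8740560191368, 'xyz': array([ 1.30823859, -0.3966989 ,  0.80295045]), 'rotation': array([0.84196921, 0.00804721, 1.08535427])}
top {'fx': 453.7344558745182, 'fy': 453.7344558745182, 'cx': 317.31949154598874, 'cy': 194.97032478542081, 'xyz': array([ 0.53841674, -0.00243404,  1.1960203 ]), 'rotation': array([ 0.04989747, -0.01630185, -1.55382943])}
wrist {'fx': 309.70691628693146, 'fy': 309.70691628693146, 'cx': 315.17280431217716, 'cy': 206.43103913819525, 'xyz': array([ 0.19229433, -0.52060665,  0.37335179]), 'rotation': array([-2.86746330e-01,  1.24087917e-04, -1.34768780e+00])}
```

View pics/scene0.png

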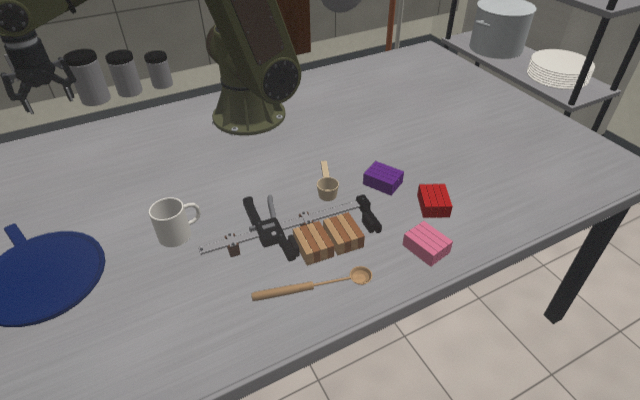

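View pics/top0.png

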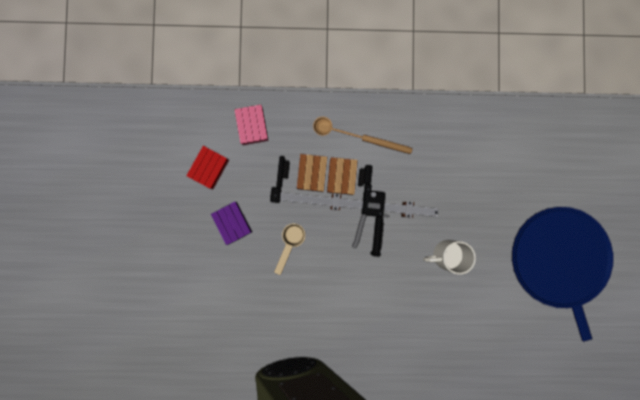

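View pics/wrist0.png

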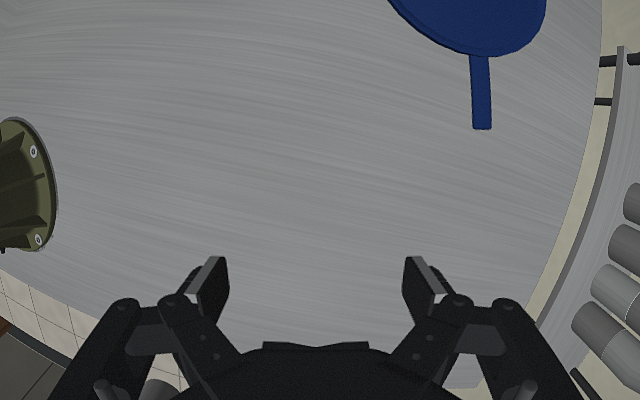

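The top view shows the clamp, with its handle at (378,235) and the trigger at (360,232). The far jaw is at (280,180). The wood-coloured halves are at (311,172) and (343,176). The look-alikes to leave alone are pink (251,124), red (208,167) and purple (231,223). Next I'll take a coarse measurement and enlarge the clamp.

```bash
cat > h.py <<'E'
import numpy as np, cv2
from scipy.spatial.transform import Rotation as Ro
def ray(p,u,v,fish=False):
    x=(u-p['cx'])/p['fx']; y=(v-p['cy'])/p['fy']
    if fish:
        r=np.hypot(x,y); d=np.array([np.sin(r)*x/max(r,1e-9),-np.sin(r)*y/max(r,1e-9),-np.cos(r)])
    else: d=np.array([x,-y,-1.])
    return Ro.from_euler('xyz',p['rotation']).as_matrix()@d
def onplane(p,u,v,z,fish=False):
    d=ray(p,u,v,fish); c=np.array(p['xyz']); return c+d*(z-c[2])/d[2]
def proj(p,X,fish=False):
    q=Ro.from_euler('xyz',p['rotation']).as_matrix().T@(np.array(X)-p['xyz'])
    a=np.array([q[0],-q[1]]); z=-q[2]
    if fish:
        n=np.hypot(*a); a=a/n*np.arctan2(n,z)
    else: a=a/z
    return np.array([a[0]*p['fx']+p['cx'],a[1]*p['fy']+p['cy']])
E
python3 - <<'E'
from h import *
from cell import optics
p=optics.camera_params("top"); im=cv2.imread("pics/top0.png")
for n,u,v,z in [("handle knob",376,254,.046),("housing",373,203,.045),("bar right end",437,212,.03),("farjaw bar",282,198,.03),("trig tip",356,246,.045)]:
    print(n,onplane(p,u,v,z).round(3))
c=cv2.resize(im[140:270,255:455],None,fx=4,fy=4,interpolation=cv2.INTER_CUBIC); cv2.imwrite("pics/topc.png",c)
E
```

```text
handle knob [ 0.449 -0.171  0.046]
housing [ 0.578 -0.162  0.045]
bar right end [ 0.558 -0.33   0.03 ]
farjaw bar [0.588 0.07  0.03 ]
trig tip [ 0.469 -0.12   0.045]
```

View pics/topc.png

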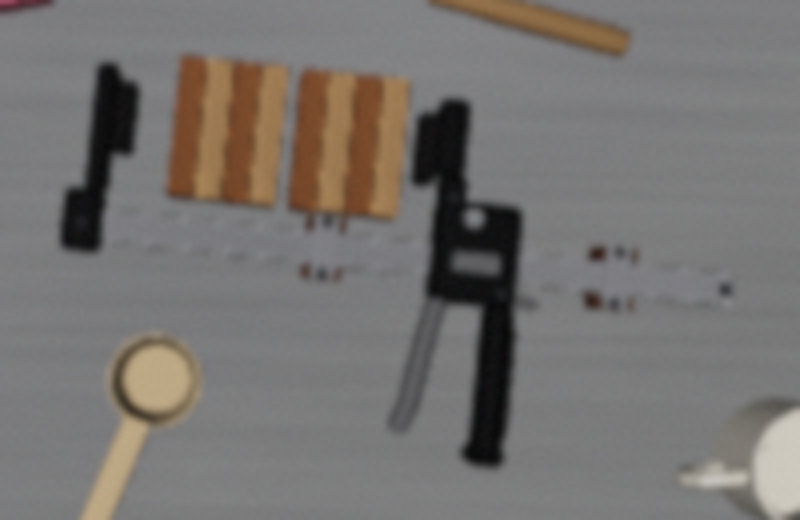

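>>> {"api": "arm_command", "payload": {
  "series": [
    [1,[-0.029,0.005,0.045],0],
    [1,[-0.029,0.005,0.045],0],
    [1,[-0.029,0.005,0.045],0],
    [1,[-0.029,0.005,0.045],0],
    [1,[-0.029,0.005,0.045],0],
    [1,[-0.029,0.005,0.045],0],
    [1,[-0.029,0.005,0.045],0],
    [1,[-0.029,0.005,0.045],0],
    [1,[-0.029,0.005,0.045],0],
    [1,[-0.029,0.005,0.045],0],
    [1,[0,0,0],8.5],
    [1,[0,0,0],8.5],
    [1,[0,0,0],0]
  ],
  "grip_force": 20
}}

```text
time: 1.78
tcp_pos: [0.5076, -0.1398, 0.3505]
orientation: [-1.574, 0.002, -1.651]
wrist_force: [0.7, 0.1, -0.4]
gripper_width: 0.0855
```

Run:
```python
from h import *
from cell import bot,optics
import pickle
p=optics.camera_params("wrist"); im=optics.camera("wrist"); cv2.imwrite("pics/w1.png",im)
pickle.dump(p,open("w1.pkl","wb")); print(p, bot.get_obs()['qd'].round(3))
```

```text
{'fx': 309.70691628693146, 'fy': 309.70691628693146, 'cx': 315.17280431217716, 'cy': 206.43103913819525, 'xyz': array([ 0.57935589, -0.14585595,  0.31946431]), 'rotation': array([-2.89431604e-01,  1.51148640e-03, -1.65168417e+00])} [-0.008 -0.004 -0.001  0.001 -0.    -0.025]
```

View pics/w1.png

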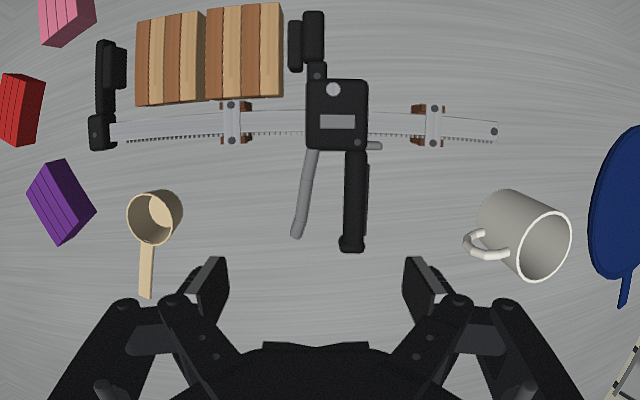

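The wrist view shows the handle at (354,150–252) and the trigger at (305,150–238). The bar runs from (100,130) to (497,131), with the saddles at x=231 and 434. The two wood halves, the ones described as split, lie between the pads. The pink, red and purple blocks are well off to the left. Next I'll enlarge this and measure.

Run:
```python
from h import *
im=cv2.imread("pics/w1.png")
c=cv2.resize(im[70:265,270:470],None,fx=3,fy=3,interpolation=cv2.INTER_CUBIC)
cv2.imwrite("pics/w1c.png",c)
```

```text
(no output)
```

View pics/w1c.png

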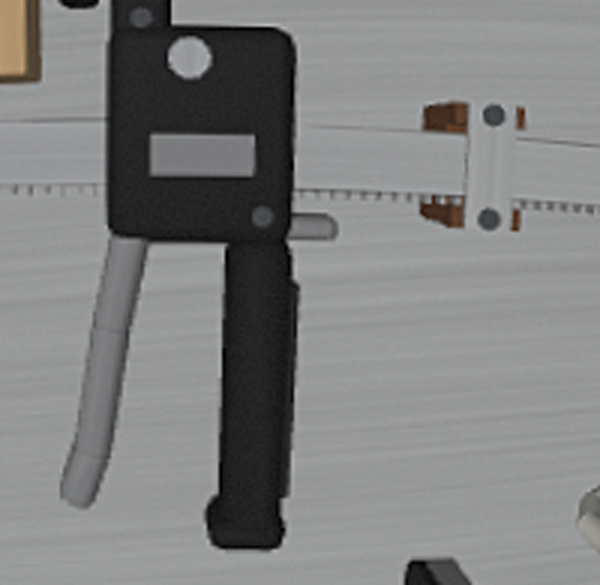

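Run:
```python
from h import *
import pickle
p=pickle.load(open("w1.pkl","rb"))
f=lambda u,v,z:onplane(p,270+u/3,70+v/3,z,True)
def g(u,v,z): return onplane(p,u,v,z,True)
# bar edges: upper edge at the left & right
im=cv2.imread("pics/w1.png"); hsv=cv2.cvtColor(im,cv2.COLOR_BGR2HSV)
a=(g(231,104,.040)+g(231,140,.040))/2; b=(g(434,108,.040)+g(434,143.5,.040))/2
print("saddles",a,b,np.linalg.norm(a-b))
y=(a-b)[:2]; y/=np.linalg.norm(y); x=np.array([y[1],-y[0]]); yaw=np.arctan2(x[1],x[0]); o=(a+b)[:2]/2
print("yaw",yaw,"mid",o)
def loc(n,P): print(n,P.round(4)[:2],"local x,y mm",((P[:2]-o)@x*1000).round(1),((P[:2]-o)@y*1000).round(1))
loc("barend",g(494,131,.035))
for n,u,v,z in [("h L top",225,250,.046),("h L bot",219,490,.046),("h R top",290,250,.046),("h R sliver",299,290,.046),("h R bot",281,495,.046),("sliver bot",289,480,.03),("knob L",206,520,.046),("knob R",284,520,.046),("knob end",245,548,.046),("trig top L",108,245,.045),("trig mid L",85,380,.045),("trig bend L",72,440,.045),("trig tip L",60,490,.045),("trig tip end",78,508,.045),("trig tip R",96,490,.045),("bar up",350,126,.035),("bar dn",350,193,.035),("hous tl",108,30,.055),("hous br",290,240,.055),("hous tr",294,35,.055)]:
    loc(n,f(u,v,z))
```

```text
saddles [ 0.58280612 -0.06849167  0.04      ] [ 0.56603601 -0.25612208  0.04      ] 0.18837836357569088
yaw -0.08914155912793233 mid [ 0.57442106 -0.16230688]
barend [ 0.5604 -0.327 ] local x,y mm 0.7 -165.3
h L top [ 0.5451 -0.1692] local x,y mm -28.6 -9.5
h L bot [ 0.4695 -0.1631] local x,y mm -104.4 -10.1
h R top [ 0.5438 -0.1887] local x,y mm -28.1 -29.0
h R sliver [ 0.5315 -0.1908] local x,y mm -40.2 -32.2
h R bot [ 0.466  -0.1829] local x,y mm -106.1 -30.1
sliver bot [ 0.4646 -0.1879] local x,y mm -107.1 -35.3
knob L [ 0.4595 -0.1584] local x,y mm -114.8 -6.3
knob R [ 0.4572 -0.1836] local x,y mm -114.8 -31.7
knob end [ 0.4484 -0.1706] local x,y mm -124.8 -19.5
trig top L [ 0.5491 -0.1348] local x,y mm -27.6 25.1
trig mid L [ 0.5085 -0.1242] local x,y mm -69.1 32.1
trig bend L [ 0.4896 -0.1183] local x,y mm -88.4 36.3
trig tip L [ 0.4732 -0.1127] local x,y mm -105.3 40.4
trig tip end [ 0.4666 -0.1178] local x,y mm -111.4 34.7
trig tip R [ 0.4723 -0.1242] local x,y mm -105.1 28.9
bar up [ 0.58   -0.2115] local x,y mm 9.9 -48.5
bar dn [ 0.5592 -0.2103] local x,y mm -10.9 -49.2
hous tl [ 0.6115 -0.1404] local x,y mm 35.0 25.2
hous br [ 0.5479 -0.1874] local x,y mm -24.2 -27.4
hous tr [ 0.6068 -0.1924] local x,y mm 35.0 -27.1
```

The saddle spacing comes out at 188.4 mm against the stated 188 mm, and the handle and trigger faces measure ±33 mm, so the fit is consistent. The clamp yaw is -0.089 rad and the grip point is at about (0.502, -0.156). I'll descend part-way, then correct.

>>> {"api": "arm_command", "payload": {
  "series": [
    [1,[0.0164,0.02,-0.0046],0.5],
    [1,[0,0.04,0],0],
    [1,[0,0.02,0],0],
    [1,[0,0,0],0]
  ]
}}

```text
time: 2.33
tcp_pos: [0.5009, -0.1571, 0.2691]
orientation: [-1.572, 0.002, -1.646]
wrist_force: [0.5, 0.6, 0.8]
gripper_width: 0.0854
```

Run:
```python
from h import *
from cell import bot,optics
import pickle
p=optics.camera_params("wrist"); im=optics.camera("wrist"); cv2.imwrite("pics/w2.png",im)
pickle.dump(p,open("w2.pkl","wb")); o=bot.get_obs(); print(o['tcp_pos'],o['orientation'])
for P in [(.5017,-.1558,.046)]+[tuple(np.array([.5017,-.1558])+s*.033*np.array([.089,.996]))+(.046,) for s in(-1,1)]: 
    q=proj(p,P,True); print(q);
```

```text
[ 0.50110901 -0.15712167  0.26995954] [-1.57092237e+00  1.51077422e-03 -1.64586941e+00]
[313.08426073 227.34824009]
[362.5768831  227.83501184]
[263.64238278 226.50557426]
```

View pics/w2.png

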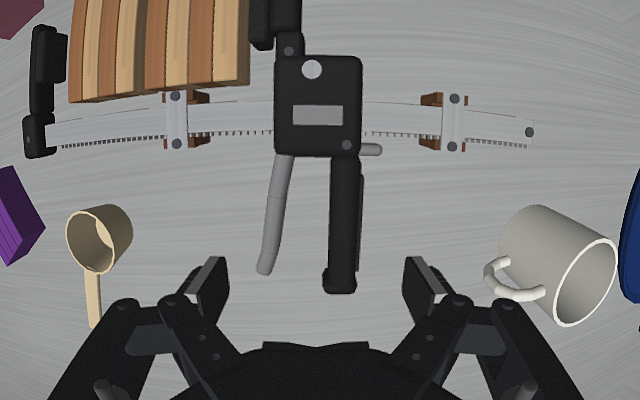

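The predicted outer faces, at (264,227) and (363,227), match the picture, so I'm descending to the grip height.

>>> {"api": "arm_command", "payload": {
  "series": [
    [1,[-0.001,0.04,0.0005],0.8],
    [1,[0,0.03,0],0],
    [1,[0,0.015,0],0],
    [1,[0,0.002,0],0],
    [1,[0,0,0],0]
  ]
}}

```text
time: 3.0
tcp_pos: [0.5038, -0.1571, 0.1871]
orientation: [-1.561, -0.001, -1.655]
wrist_force: [-0.7, -0.5, 0.8]
gripper_width: 0.0851
```

Run:
```python
from h import *
from cell import bot,optics
import pickle
p=optics.camera_params("wrist"); im=optics.camera("wrist"); cv2.imwrite("pics/w3.png",im)
o=bot.get_obs(); print(o['tcp_pos'],o['orientation'],o['wrist_force'])
```

```text
[ 0.50382892 -0.15707795  0.18716833] [-1.56120722e+00 -1.37008427e-03 -1.65539374e+00] [0.34040109 0.33401105 1.14261072]
```

View pics/w3.png

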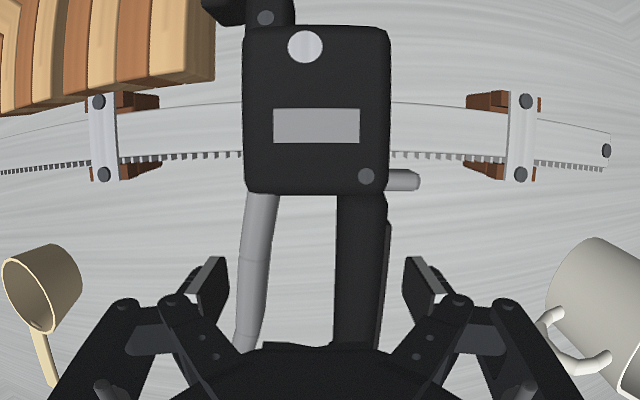

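>>> {"api": "arm_command", "payload": {
  "series": [
    [0.9,[0,0.003,0],0],
    [0.78,[0,0,0],0],
    [0.78,[0,0,0],0]
  ],
  "grip_force": 20
}}

```text
time: 3.42
tcp_pos: [0.5042, -0.157, 0.1856]
orientation: [-1.559, -0.002, -1.655]
wrist_force: [-0.3, 0.4, 0.3]
gripper_width: 0.0665
```

>>> {"api": "arm_command", "payload": {
  "series": [
    [0.7,[0.0035,0,0],0],
    [0.7,[0,0,0],0]
  ]
}}

```text
time: 3.68
tcp_pos: [0.5039, -0.1609, 0.1859]
orientation: [-1.559, -0.002, -1.655]
wrist_force: [-0.2, -1.9, -1.1]
gripper_width: 0.0597
```

```bash
cat > look.py <<'E'
from h import *
from cell import bot,optics
import sys
n=sys.argv[1]
p=optics.camera_params("wrist"); im=optics.camera("wrist"); 
t=optics.camera("top"); c=cv2.resize(t[140:270,255:455],None,fx=4,fy=4,interpolation=cv2.INTER_CUBIC)
cv2.imwrite(f"pics/{n}w.png",im); cv2.imwrite(f"pics/{n}t.png",c)
# bright label on housing & saddle screws -> clamp position in saddles
hs=cv2.cvtColor(im,cv2.COLOR_BGR2HSV)
o=bot.get_obs(); print(o['time'],o['tcp_pos'].round(4),o['orientation'].round(4),'F',o['wrist_force'].round(1),'w',o['gripper_width'].round(4))
E
python3 look.py a
```

```text
Traceback (most recent call last):
  File "look.py", line 10, in <module>
    o=bot.get_obs(); print(o['time'],o['tcp_pos'].round(4),o['orientation'].round(4),'F',o['wrist_force'].round(1),'w',o['gripper_width'].round(4))
                                                                                                                       ^^^^^^^^^^^^^^^^^^^^^^^^
AttributeError: 'float' object has no attribute 'round'
```

View pics/aw.png

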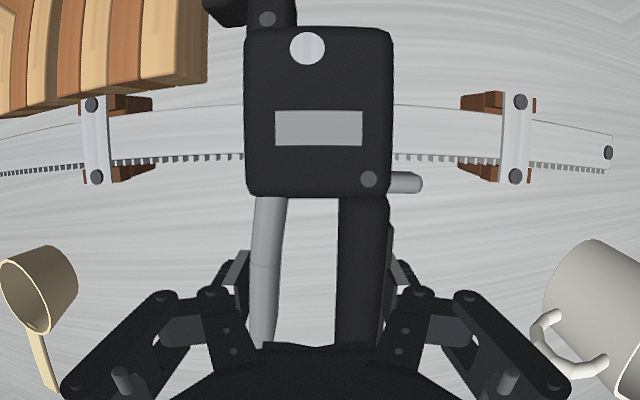

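View pics/at.png

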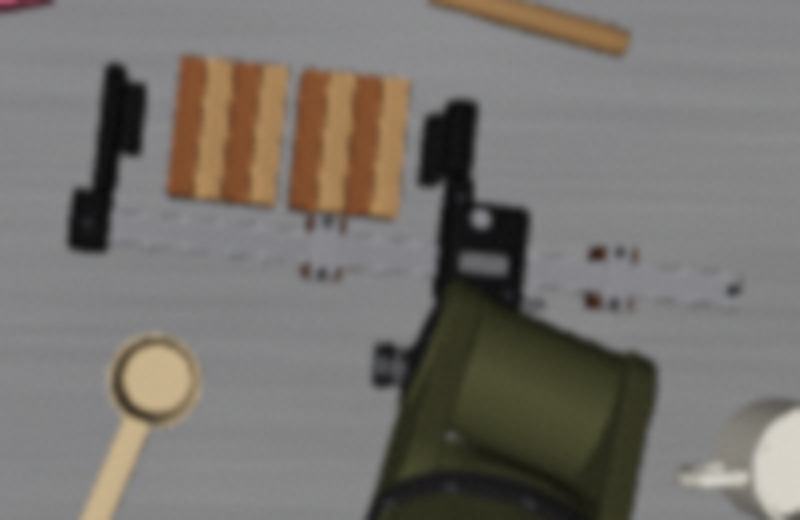

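```bash
sed -i "s/o\['gripper_width'\].round(4)/round(o['gripper_width'],4)/" look.py
cat >> look.py <<'E'
import pickle; pickle.dump((p,o),open(f"{n}.pkl","wb"))
E
python3 look.py b
python3 - <<'E'
from h import *
import pickle
O=np.array([.57442,-.16231]); x=np.array([.99603,-.08902]); y=np.array([.08902,.99603])
p,o=pickle.load(open("b.pkl","rb"))
def L(u,v,z):
    P=onplane(p,u,v,z,True)[:2]-O; return (P@x*1000).round(1),(P@y*1000).round(1)
print("saddle screws",L(92,104,.04),L(97,177,.04),L(520,102,.04),L(516,176.5,.04))
print("barend",L(608,152,.035)); print("hous edges",L(244,110,.055),L(392,110,.055))
print("tcp", ((o['tcp_pos'][:2]-O)@x*1000), ((o['tcp_pos'][:2]-O)@y*1000))
E
```

```text
3.875 [ 0.504  -0.1607  0.1859] [-1.5587 -0.0019 -1.655 ] F [-1.1 -1.9  1.8] w 0.06
saddle screws (np.float64(16.3), np.float64(93.9)) (np.float64(-17.0), np.float64(94.1)) (np.float64(16.5), np.float64(-93.3)) (np.float64(-16.5), np.float64(-94.1))
barend (np.float64(0.6), np.float64(-170.6))
hous edges (np.float64(6.3), np.float64(18.2)) (np.float64(6.6), np.float64(-30.2))
tcp -70.33292001266356 -4.63314587289593
```

```bash
python3 -c "
import cv2
im=cv2.imread('pics/bw.png'); cv2.imwrite('pics/bc.png',cv2.resize(im[180:400,180:450],None,fx=2.9,fy=2.7))"
```

```text
(no output)
```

View pics/bc.png

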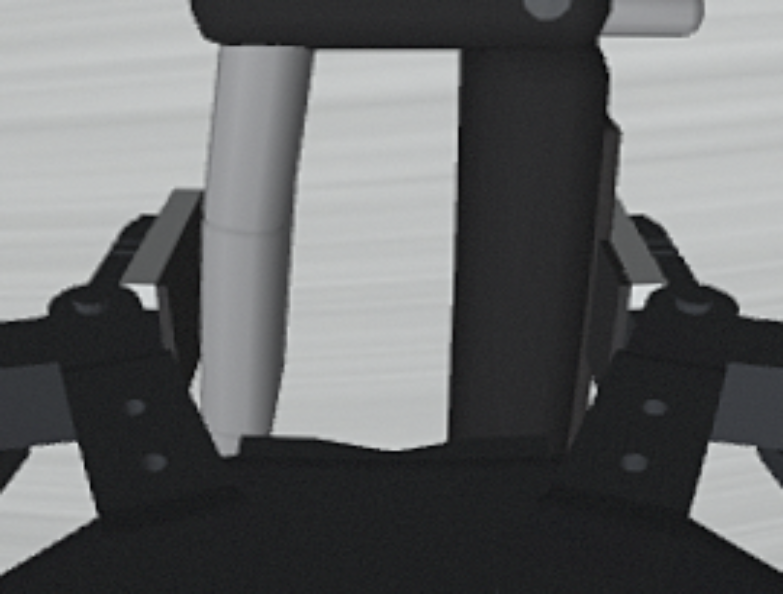

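Both fingers now touch. The clamp slid about 5 mm towards the housing because of a small centring error. I'll squeeze home while shifting a little less than full compensation, which brings it back.

>>> {"api": "arm_command", "payload": {
  "series": [
    [0.62,[0.002,0,0],0],
    [0.54,[0.002,0,0],0],
    [0.47,[0.002,0,0],0],
    [0.4,[0.002,0,0],0],
    [0.36,[0,0,0],0],
    [0.36,[0,0,0],0]
  ]
}}

```text
time: 4.62
tcp_pos: [0.5034, -0.1685, 0.1877]
orientation: [-1.559, -0.002, -1.653]
wrist_force: [-0.4, -0.7, 0.0]
gripper_width: 0.033
```

```bash
python3 look.py c
```

```text
4.725 [ 0.5034 -0.1686  0.1877] [-1.5586 -0.0018 -1.6532] F [-1.6 -0.5  2.7] w 0.0329
```

View pics/cw.png

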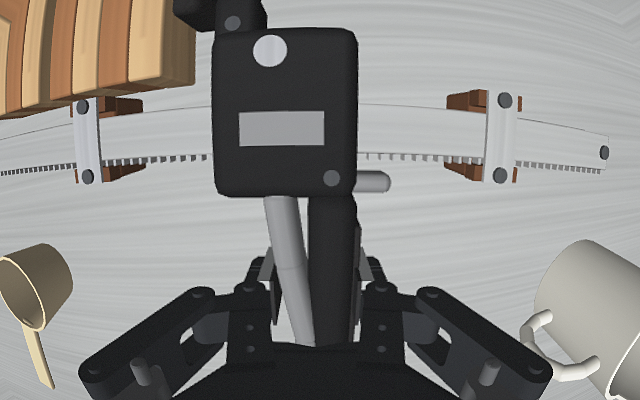

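View pics/ct.png

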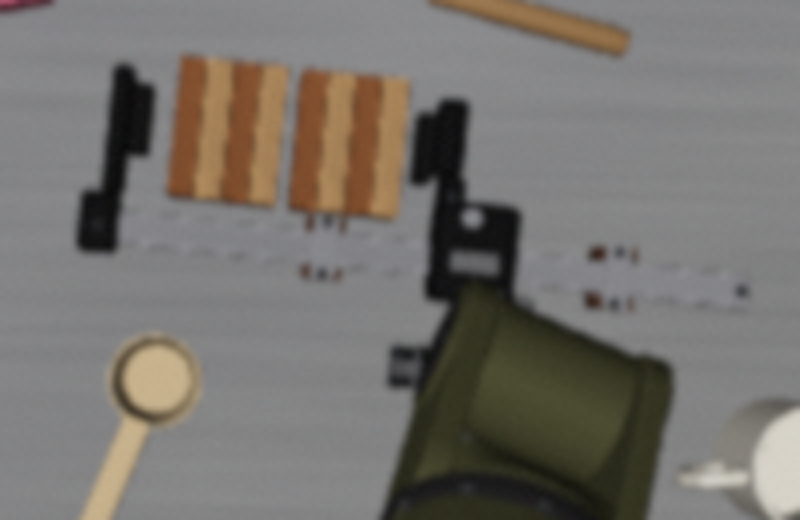

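The squeeze went home at w=33 mm. The far jaw was drawn in by about 10 mm (bar end moved 727→741 in the crop) and the block did not move. Next is one full release and squeeze cycle.

>>> {"api": "arm_command", "payload": {
  "series": [
    [0.47,[-0.0031,0.001,0],0],
    [0.55,[-0.0031,0,0],0],
    [0.63,[-0.0031,0,0],0],
    [0.71,[-0.0031,0,0],0],
    [0.79,[-0.0031,0,0],0],
    [0.79,[0,0,0],0]
  ]
}}

```text
time: 5.48
tcp_pos: [0.5049, -0.1518, 0.1862]
orientation: [-1.558, -0.002, -1.653]
wrist_force: [0.5, -0.2, -0.0]
gripper_width: 0.0675
```

```bash
python3 look.py d
```

```text
5.575 [ 0.5049 -0.152   0.1862] [-1.5583 -0.002  -1.6537] F [0.  0.3 0. ] w 0.0676
```

View pics/dw.png

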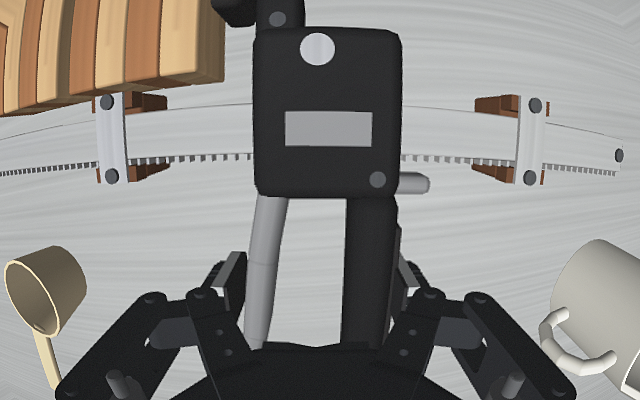

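View pics/dt.png

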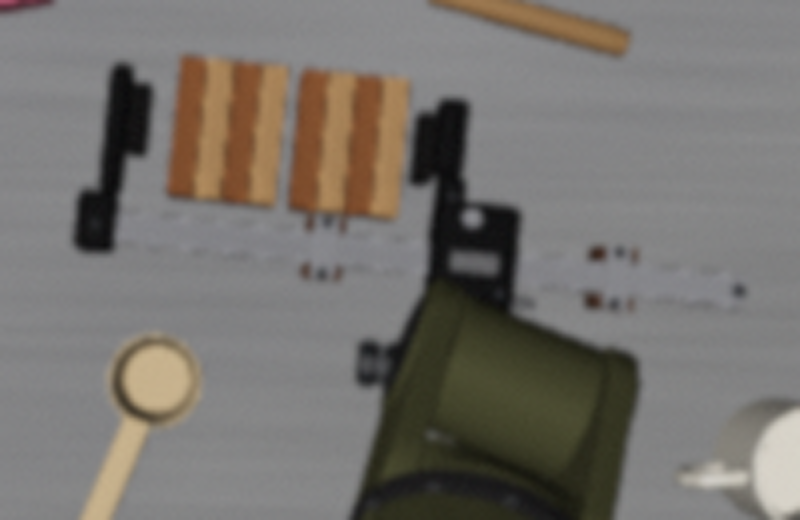

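The release held the clamp in place. I'll run squeeze, release, squeeze.

>>> {"api": "arm_command", "payload": {
  "series": [
    [0.7,[0.0033,0,0],0],
    [0.62,[0.0033,0,0],0],
    [0.54,[0.0033,0,0],0],
    [0.46,[0.0033,0,0],0],
    [0.38,[0.0033,0,0],0],
    [0.36,[0,0,0],0],
    [0.36,[0,0,0],0],
    [0.47,[-0.0031,0.001,0],0],
    [0.55,[-0.0031,0,0],0],
    [0.63,[-0.0031,0,0],0],
    [0.71,[-0.0031,0,0],0],
    [0.79,[-0.0031,0,0],0],
    [0.79,[0,0,0],0]
  ]
}}

```text
time: 7.2
tcp_pos: [0.5048, -0.1538, 0.1869]
orientation: [-1.558, -0.003, -1.654]
wrist_force: [-0.4, 0.2, 0.1]
gripper_width: 0.0672
```

```bash
python3 look.py e
```

```text
7.3 [ 0.5048 -0.154   0.1869] [-1.5575 -0.0025 -1.654 ] F [-0.5 -0.3 -0.3] w 0.0675
```

View pics/et.png

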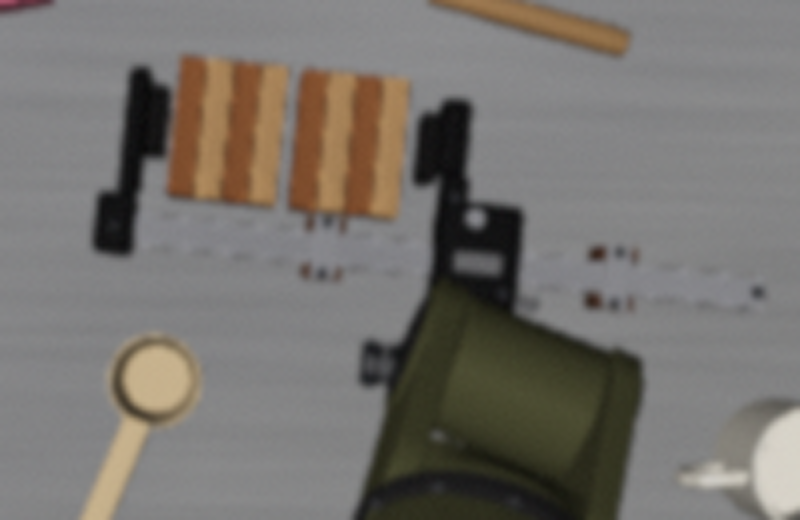

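View pics/ew.png

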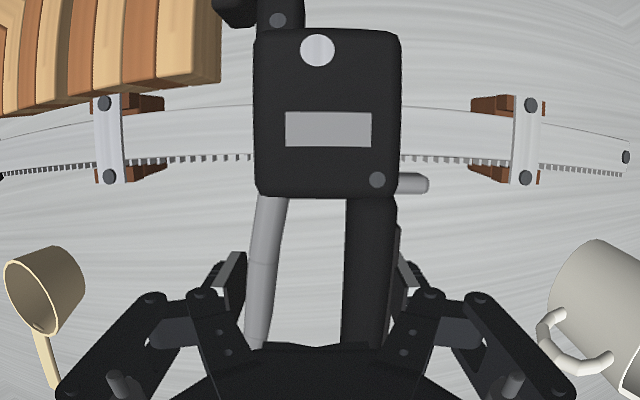

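About 20 mm is drawn in, and the clamp drifted only about 2 mm. I'll continue and mend the drift.

>>> {"api": "arm_command", "payload": {
  "series": [
    [0.7,[0.0032,0.001,0],0],
    [0.62,[0.0032,0,0],0],
    [0.54,[0.0032,0,0],0],
    [0.46,[0.0032,0,0],0],
    [0.38,[0.0032,0,0],0],
    [0.36,[0,0,0],0],
    [0.36,[0,0,0],0],
    [0.47,[-0.0033,0.001,0],0],
    [0.55,[-0.0033,0,0],0],
    [0.63,[-0.0033,0,0],0],
    [0.71,[-0.0033,0,0],0],
    [0.79,[-0.0033,0,0],0],
    [0.79,[0,0,0],0]
  ]
}}

```text
time: 8.93
tcp_pos: [0.5049, -0.1541, 0.1864]
orientation: [-1.557, -0.003, -1.654]
wrist_force: [-0.7, -0.4, -0.1]
gripper_width: 0.0675
```

```bash
python3 look.py f
```

```text
9.025 [ 0.5049 -0.1543  0.1864] [-1.5566 -0.0029 -1.654 ] F [ 0.1 -0.6  0.9] w 0.0675
```

View pics/ft.png

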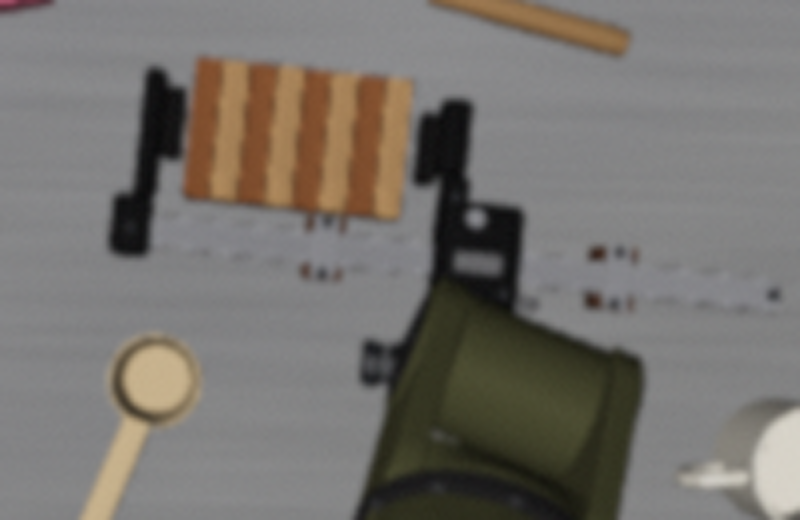

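The halves now meet, and only about 8–10 mm of slack remains at the near pad. Next squeeze, then I'll look.

>>> {"api": "arm_command", "payload": {
  "series": [
    [0.7,[0.0032,0.001,0],0],
    [0.62,[0.0032,0,0],0],
    [0.54,[0.0032,0,0],0],
    [0.46,[0.0032,0,0],0],
    [0.38,[0.0032,0,0],0],
    [0.36,[0,0,0],0],
    [0.36,[0,0,0],0]
  ]
}}

```text
time: 9.9
tcp_pos: [0.5036, -0.1716, 0.1873]
orientation: [-1.556, -0.002, -1.654]
wrist_force: [-0.3, 3.1, 2.3]
gripper_width: 0.0329
```

```bash
python3 look.py g
```

```text
10.0 [ 0.5036 -0.1715  0.1873] [-1.556  -0.0019 -1.6536] F [-0.8 -0.2  2.8] w 0.0332
```

View pics/gt.png

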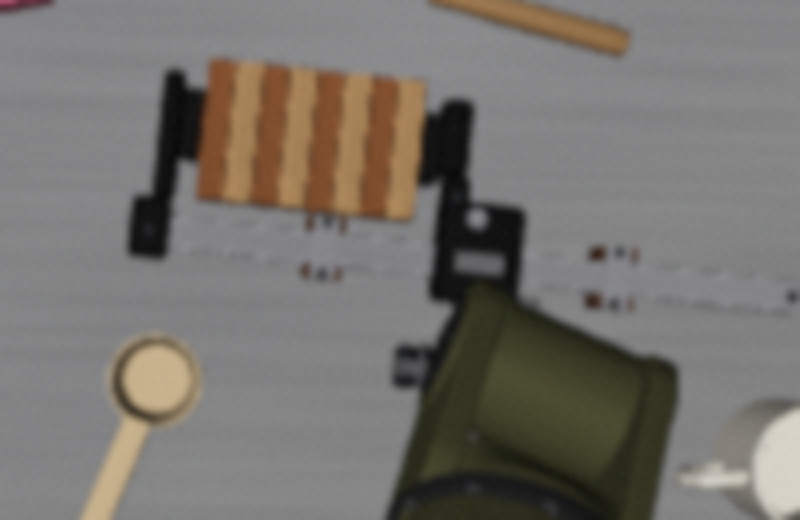

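View pics/gw.png

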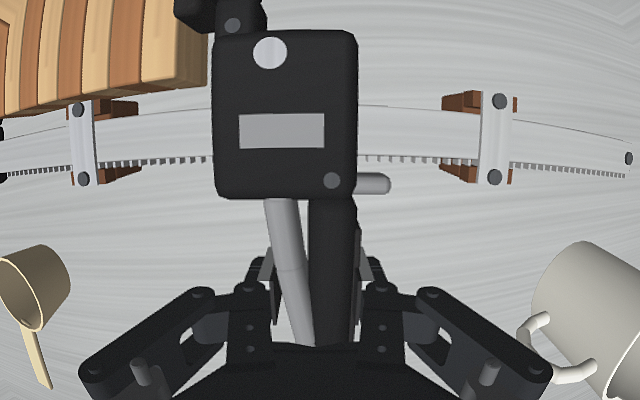

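The squeeze still went home, and the jaws now just touch the block. I'll release and squeeze again in stages.

>>> {"api": "arm_command", "payload": {
  "series": [
    [0.47,[-0.0032,0.001,0],0],
    [0.55,[-0.0032,0,0],0],
    [0.63,[-0.0032,0,0],0],
    [0.71,[-0.0032,0,0],0],
    [0.79,[-0.0032,0,0],0],
    [0.79,[0,0,0],0],
    [0.7,[0.0032,0,0],0],
    [0.62,[0.0032,0,0],0],
    [0.57,[0.002,0,0],0],
    [0.57,[0,0,0],0]
  ],
  "grip_force": 20
}}

```text
time: 11.25
tcp_pos: [0.5042, -0.1636, 0.1872]
orientation: [-1.556, -0.002, -1.653]
wrist_force: [1.2, 0.4, -2.3]
gripper_width: 0.0489
```

>>> {"api": "arm_command", "payload": {
  "series": [
    [0.52,[0.002,0,0],0],
    [0.47,[0.002,0,0],0],
    [0.47,[0,0,0],0]
  ]
}}

```text
time: 11.62
tcp_pos: [0.5039, -0.1676, 0.1873]
orientation: [-1.556, -0.002, -1.652]
wrist_force: [-1.8, 0.8, 2.3]
gripper_width: 0.048
```

It stopped at 48 mm, short of home (33 mm), under 20 N, so the jaws are tight. I'll look before firming up.

>>> {"api": "arm_command", "payload": {
  "series": [
    [0.4,[0,0,0],0],
    [0.36,[0,0,0],0],
    [0.36,[0,0,0],0]
  ],
  "grip_force": 20
}}

```text
time: 12.0
tcp_pos: [0.5039, -0.1677, 0.1874]
orientation: [-1.556, -0.002, -1.652]
wrist_force: [-1.3, 1.6, 4.1]
gripper_width: 0.0483
```

```bash
python3 look.py i
```

```text
12.1 [ 0.5039 -0.1677  0.1874] [-1.5564 -0.002  -1.6518] F [-0.8  3.2  4.6] w 0.0484
```

View pics/it.png

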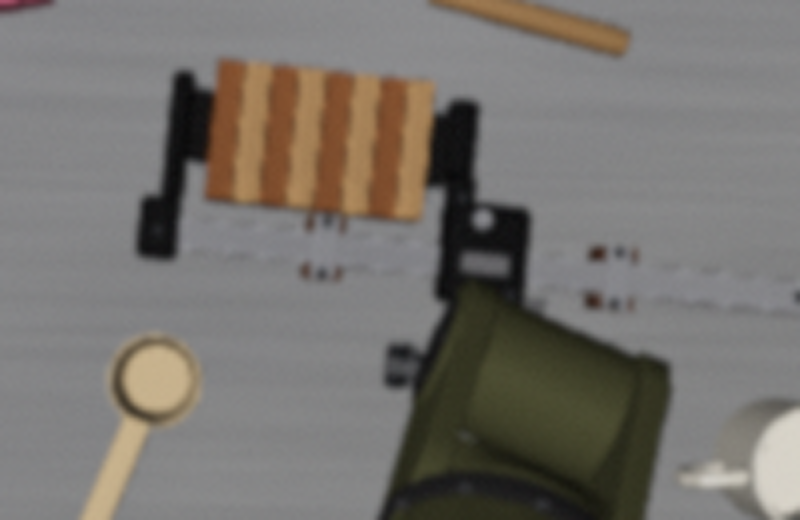

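View pics/iw.png

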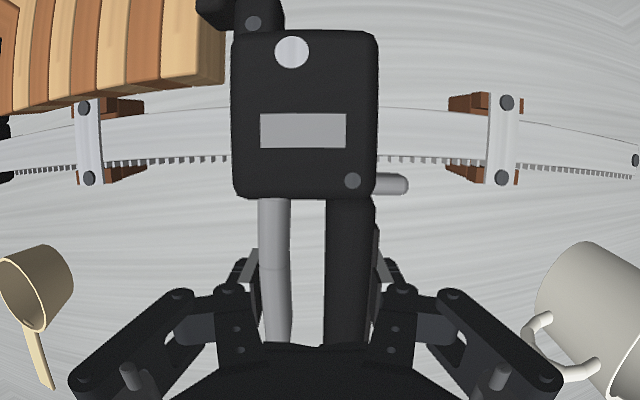

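The block is closed with both pads pressed on it, and the trigger has stalled mid-stroke. I'll firm up modestly to 25 N (about 43 N at the jaws) and check that it holds.

>>> {"api": "arm_command", "payload": {
  "series": [
    [0.36,[0,0,0],0],
    [0.36,[0,0,0],0],
    [0.36,[0,0,0],0],
    [0.36,[0,0,0],0],
    [0.36,[0,0,0],0],
    [0.36,[0,0,0],0]
  ],
  "grip_force": 25
}}

```text
time: 12.85
tcp_pos: [0.5039, -0.1679, 0.1876]
orientation: [-1.557, -0.003, -1.65]
wrist_force: [-0.9, 1.1, 3.9]
gripper_width: 0.0466
```

```bash
python3 look.py j
python3 - <<'E'
from cell import optics
import cv2
im=optics.camera("scene"); cv2.imwrite("pics/js.png",cv2.resize(im[140:310,140:460],None,fx=2.5,fy=2.5,interpolation=cv2.INTER_CUBIC))
E
```

```text
12.95 [ 0.5039 -0.1679  0.1876] [-1.5566 -0.003  -1.6504] F [-1.5  1.3  4.3] w 0.0467
```

View pics/jt.png

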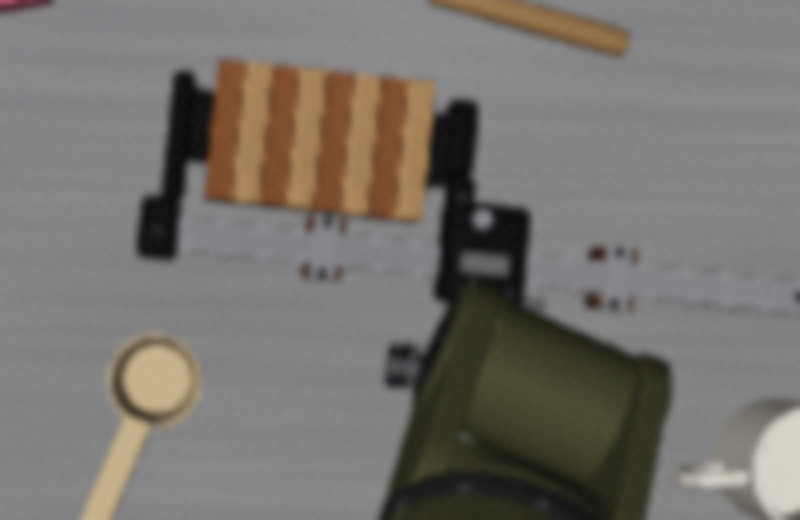

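View pics/js.png

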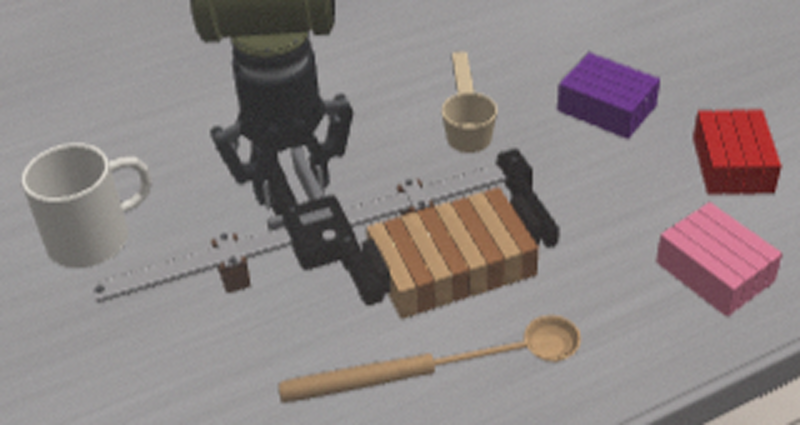

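The split is closed and gripped in both views. The squeeze is steady at 46.7 mm, and the bystanders have not moved. I'm handing in while still squeezing.

```bash
python3 -c "
from cell import workorder,bot
print(workorder.job_done()); print(bot.get_obs()['gripper_width'])"
```

```text
the job is handed in; nothing more can be done
None
the job is handed in; nothing more can be done
```

The split block is closed and held tight in the clamp. I handed the job in at about 13 s, with the gripper still squeezing trigger and handle together.

**Pumping:** It took four full squeezes, each drawing the far jaw in by about 10 mm. The fifth squeeze stalled short of home at 48 mm over handle and trigger under 20 N (home reads about 33 mm on the gripper). I then raised the grip to 25 N, which should put about 43 N on the jaws, well under the 110 N that crushes the wood.

**Last checks:** The top and scene views showed no gap at the split and both pads against the block. The squeeze was steady at 46.7 mm with about 5 N on the wrist. The mug, scoop, spoon and coloured look-alikes showed no movement.

**What did not go cleanly:**
- At first contact the clamp slid about 5 mm in its saddles, because my centring was slightly off. The first squeeze brought it back.
- In the last stage my shift of the arm carried the clamp, and the block already in its jaws, a few millimetres towards the handle.
- The visible jaw spacing read about 13 mm less than stated for an undrawn clamp, both at the start and later. I took this to mean the ratchet started partly drawn, and I did not settle it.

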